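Butt the missing bar up to the cast row

TASK

On the curing board a row of cast terrazzo bars is one bar short. Take the loose bar of the same size as those in the row, lay it flat on the board end-on and in line with the row at its free end, and push it up until it touches the last bar, so that the gap is closed. Leave the other two loose castings where they are and let go of the bar.

Things in the scene. Friction and masses are not known exactly. Their poses are not given: they have to be found in the camera images.
- bar: The loose bar to lay: pale cast terrazzo block 50 mm wide (its x), 100 mm long (its y), 30 mm high, about 0.3 kg, both ends alike. It starts flat on the bench between robot and board, side by side with the two other loose castings, in any order. Origin: centre of its underside; z up.
- set_bar: Last bar of the row: the same 50 x 100 (y) x 30 mm block, bonded to a fixed, level wooden board 12 mm thick, 100 mm wide (x), 400 mm long (y). Origin: centre of its underside, on the board's top, 12 mm above the bench; z up. Its +y end meets another bonded bar; its -y end, 50 mm from the origin, is free. Beyond it lie 189 mm of bare flat board, where the loose bar belongs.
- short_piece: A shorter loose casting of the same material, 50 mm wide (x), 60 mm long (y), 30 mm high, flat on the bench. Not to be moved. Origin: centre of its underside.
- slim_bar: A narrower loose casting of the same material, 26 mm wide (x), 100 mm long (y), 30 mm high, flat on the bench. Not to be moved. Origin: centre of its underside.
Things that resemble listed ones, but are neither listed nor needed, are in the scene too. What is shaped like the bar but pink or yellow is not meant.

How it is judged:
By the outcome, as a careful person would: the job done as asked, in the order asked, and still so for the second after the job is handed in, with the robot touching nothing.
It also fails if it takes over 34 s, if anything falls off the work surface, if the arm or the gripper's body presses on something with over 40 N, if the wrist force passes 120 N, or if a joint passes its speed limit or range.

ROBOT

A 6-joint arm with a two-finger parallel gripper is mounted at the origin on the work surface. World frame = base frame: x ahead of the robot, y to its left, z up, the work surface at z = 0. Lengths are in m, angles in degrees, forces in N, time in s.
With the tool pointing down it reaches from about 0.4 to 0.825 m from the base axis. Payload 7 kg.
Tool frame: the origin (TCP) lies at the very end of the fingers, on their centre line; the grasp point (between the pads) lies 19 mm behind it; z points along the fingers, y is the line along which they close (so a half turn about z gives the same grasp; the last joint's range is limited). The gripper opens to 88 mm and grips with 3 to 60 N. Pads are 19 mm wide; open, the fingers measure 130 mm over their backs; the gripper's body (78 mm by 193 mm) begins 47 mm behind the grasp point.
Start: joints at [85.892, 20.546, 0.682, 0, -70.136, -16.507], TCP at [0.238, 0.632, 0.189] pointing down, gripper open.
Joint ranges: [-176.03, 176.03], [-82.01, 121.73], [-58.28, 71.71], [-173.87, 95.51], [-174.79, -0.11], [-173.66, 173.66]. Speed limits (degrees/s): [136.94, 136.94, 172.46, 180, 180, 180].

INTERFACE

Orientations are given as [roll, pitch, yaw] about the fixed x, y, z axes, in that order (R = Rz(yaw) Ry(pitch) Rx(roll)).
In Python, from plant import ctrl, cams, workorder gives the robot as it stands.
- The arm moves only by the tool play_rows, never from a script. Its argument "motion" is a list of rows, each an object of numbers: "x", "y", "z": the shift along the tool's x, y, z normalised to -1 to 1, where 1 is 0.025 m; "rx", "ry", "rz": the turn, a rotation vector about the tool's x, y, z normalised to -1 to 1, where 1 is 4 degrees. A call has 1 to 20 rows; each row shifts and turns the commanded pose from where the row before left it, along the tool's axes as they then stand; what a row does not reach is not made up. A row lasts 1/8 s, in which the tool goes at most 62.5 mm and 10.7 degrees, less where a joint would pass 70% of its speed; a pose out of reach is approached as far as the arm can. A call with a number of a shift or a turn outside -1 to 1 is refused whole. A call with a gripper value outside its range is refused whole. "fingers" is the opening, from -1 (shut) to 1 (fully open), set as the call begins (left out, the last holds). The fingers move at their own pace and stop on an object; the grip force is fixed at half the most. Time passes only in rows, so rows that do not move let the fingers close. It gives the time, the measured TCP pose, the force, the opening and the grip force at its end, in the units of the state.
- ctrl.get_obs(): the state, without advancing time (a new reading comes with each control period).
- cams.snapshot(name): name is "scene" or "top" or "wrist"; returns the picture (420x560x3 uint8, blue, green, red); there is no depth.
- cams.get_calibration(name): a dict with "vertical_fov" (degrees; the focal length in pixels is half the picture's height over the tangent of half this angle, whatever the lens; pixels are square), "cx", "cy" (the principal point, pixels), "position" and "rotation" of the camera in the world. Camera axes: x right, y up, looking along -z (the intrinsics and any distortion apply to the point x, -y, -z); pixel columns grow to the right and rows downward; lengths in m; the calibration is good to about 2 mm. A picture is of the moment at which its call begins: read the wrist's pose just before it. get_calibration takes no time and is no camera call; for the wrist camera it gives the pose at the moment of the call.
- workorder.close_job(): hands the job in; it is judged then, once.
The state is a dict: "clock": time; "joint_pos": joint angles; "qvel": joint speeds; "tau": joint torques, N m; "tool_pos": TCP position; "orientation": TCP orientation; "force": force on the tool from outside, world axes, zero at the start; "moment": the same for the moment, N m; "opening": finger opening in m; "gripper_force": force on a finger pad.
Only numpy, scipy, OpenCV 4.12 (cv2) and the standard library are available. Lean on these libraries where they do the work, as an engineer would, in place of code of your own. Each camera call takes 0.05 s, during which the arm holds its last target. There are 200 camera calls.

## Working session

There is one attempt and no reset: what is moved stays moved. The work goes in short steps, Python scripts to look and compute and a tool call to move; the robot and the scene stay as the last step left them, time stands still between calls to the robot, and variables do not carry over. Pictures are saved under pics/ and viewed, at most 10 in all, crops included, and the job is handed in when it is done.

Besides the shell and the picture viewer there is one more tool, called after ">>>" in YAML: its name, and indented under it one key for each argument. play_rows: Moves the arm, as the interface text tells. Its arguments: {"type":"object","properties":{"motion":{"type":"array"},"fingers":{"type":"number"}},"required":["motion"]}

```bash
mkdir -p pics; ls
python3 - <<'E'
from plant import ctrl,cams,workorder
import cv2
o=ctrl.get_obs()
for k in("clock","tool_pos","orientation","opening","force"):print(k,o[k])
for n in("scene","top"):
    cv2.imwrite(f"pics/{n}0.png",cams.snapshot(n)); print(n,cams.get_calibration(n))
print(cams.get_calibration("wrist"))
E
```

```text
pics
clock 0.0
tool_pos [0.23748333 0.63126992 0.18813301]
orientation [ 1.79907419e+02 -6.80650125e-03 -2.06219309e+01]
opening 0.08716441839970514
force [1.27058937 0.41971285 0.32232555]
scene {'vertical_fov': 51.564053947044506, 'cx': 277.4729944718589, 'cy': 210.66251023638694, 'position': array([ 1.01135483, -0.03886544,  0.71528444]), 'rotation': array([37.53576861,  0.9528414 , 89.46104602])}
top {'vertical_fov': 42.86540614173403, 'cx': 276.2525627232956, 'cy': 216.28477733759826, 'position': array([ 0.35653677, -0.01231366,  1.03686161]), 'rotation': array([  7.86770949,  -1.04854004, -91.67494751])}
{'vertical_fov': 65.28595792066136, 'cx': 282.76038378331936, 'cy': 207.19282279239954, 'position': array([0.3094368 , 0.603808  , 0.38346018]), 'rotation': array([ -16.59396267,   -0.12664629, -110.59087969])}
```

View pics/top0.png

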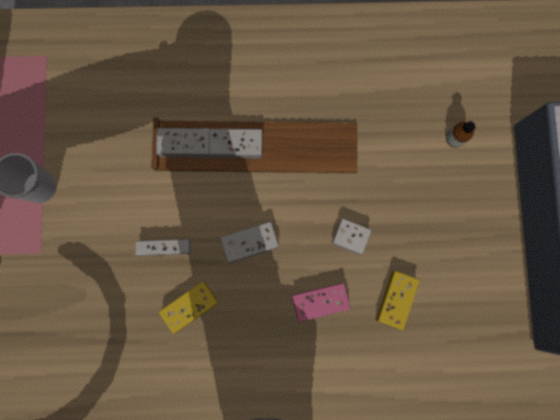

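View pics/scene0.png

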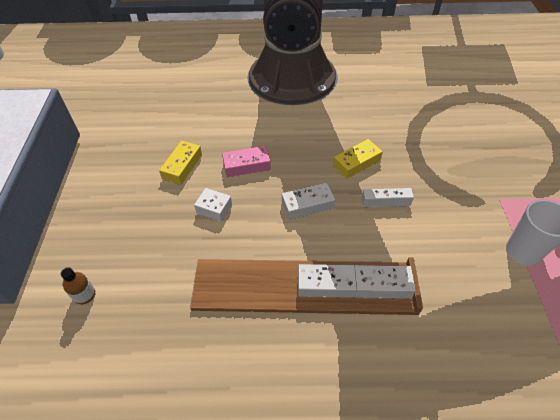

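The top view shows the row on the board, with the bars at px 157–262 and the free end at about (262,143). Bare board runs on to about 357. The matching bar is at (250,242), the slim bar at (162,248) and the short piece at (352,236). The scene view agrees: bar at (308,200), set bar's free end at x≈298.

```bash
cat > h.py <<'E'
import numpy as np, cv2
from scipy.spatial.transform import Rotation as R
def ray(c,uv,z):
    uv=np.atleast_2d(uv).astype(float); f=210/np.tan(np.radians(c["vertical_fov"])/2)
    d=np.c_[(uv[:,0]-c["cx"])/f,-(uv[:,1]-c["cy"])/f,-np.ones(len(uv))]
    d=R.from_euler("xyz",c["rotation"],degrees=True).apply(d); p=np.array(c["position"])
    return p+d*((z-p[2])/d[:,2])[:,None]
def proj(c,P):
    f=210/np.tan(np.radians(c["vertical_fov"])/2)
    q=R.from_euler("xyz",c["rotation"],degrees=True).inv().apply(np.atleast_2d(P)-c["position"])
    return np.c_[c["cx"]-f*q[:,0]/q[:,2],c["cy"]+f*q[:,1]/q[:,2]]
def mask(im,roi=None,sat=60,v=60):
    h=cv2.cvtColor(im,cv2.COLOR_BGR2HSV); m=((h[...,1]<sat)&(h[...,2]>v)).astype(np.uint8)*255
    if roi is not None:
        x0,y0,x1,y1=roi; k=np.zeros_like(m); k[y0:y1,x0:x1]=255; m&=k
    m=cv2.morphologyEx(m,cv2.MORPH_CLOSE,np.ones((9,9)));return cv2.morphologyEx(m,cv2.MORPH_OPEN,np.ones((5,5)))
def rect(c,m,z):
    k=max(cv2.findContours(m,cv2.RETR_EXTERNAL,cv2.CHAIN_APPROX_NONE)[0],key=cv2.contourArea)[:,0]
    w=ray(c,k,z)[:,:2]*1000
    (cx,cy),(a,b),t=cv2.minAreaRect(w.astype(np.float32))
    if a>b: a,b,t=b,a,t-90   # t: direction of short side (deg from world x)
    t=(t+90)%180-90
    return np.round([cx,cy,a,b,t],1),k
E
python3 - <<'E'
from plant import cams
from h import *
big=[]
for n,rois in(("top",dict(bar=(205,210,292,275),slim=(125,225,205,270),short=(320,205,385,270),row=(150,110,300,180))),
              ("scene",dict(bar=(270,175,345,225),slim=(350,180,425,215),short=(180,180,245,225),row=(285,250,420,305)))):
    im=cv2.imread(f"pics/{n}0.png"); c=cams.get_calibration(n); v=im.copy()
    for k,r in rois.items():
        q,kk=rect(c,mask(im,r),.042 if k=="row" else .03); print(n,k,q); cv2.drawContours(v,[kk],-1,(0,0,255),1)
    big.append(cv2.resize(v[100:300,120:400] if n=="top" else v[150:350,170:450],(560,400)) if 0 else v)
cv2.imwrite("pics/seg.png",np.hstack([cv2.resize(big[0][105:285,120:400],None,fx=1.42,fy=1.42),cv2.resize(big[1][140:320,170:450],None,fx=1.42,fy=1.42)]))
E
```

```text
top bar [448.   17.5  54.  101.9  15.6]
top slim [443.1 180.4  29.7 103.2   1. ]
top short [ 453.2 -176.1   55.    63.1  -22.9]
top row [639.6  90.3  56.2 200.4  -2.1]
scene bar [459.1  16.5  70.3 106.3  16.1]
scene slim [454.3 177.3  47.1 105.5  -1.3]
scene short [ 464.6 -175.9   67.    72.9  -22.8]
scene row [649.3  88.6  63.5 199.2  -2.2]
```

View pics/seg.png

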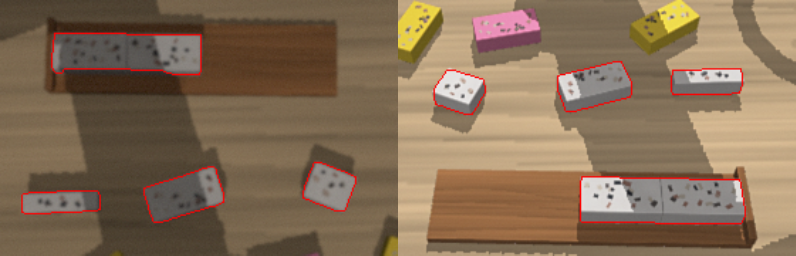

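Segmentation is clean in both views (left crop top, right crop scene). The bar is at about (449,17) mm with its short side at 15.6°. The row is centred at about (640,90) mm, turned -2.1°. I'll rotate the tool first, then travel along tool x.

>>> play_rows:
  motion:
    - {"rz": 0.96}
    - {"rz": 0.96}
    - {"rz": 0.96}
    - {"rz": 0.96}
    - {"rz": 0.96}
    - {"rz": 0.96}
    - {"rz": 0.96}
    - {"rz": 0.96}
    - {"rz": 0.96}
    - {"rz": 0.96}
    - {"rz": 0.96}
    - {"rz": 0.96}
    - {"rz": 0.96}
    - {"rz": 0.96}
    - {"x": 1,"y": -0.06}
    - {"x": 1,"y": -0.06}
    - {"x": 1,"y": -0.06}
    - {"x": 1,"y": -0.06}
    - {"x": 1,"y": -0.06}
    - {"x": 1,"y": -0.06}
  fingers: 1

```text
$.motion[0]: bad value
```

>>> play_rows:
  motion:
    - {"x": 1,"y": -0.06}
    - {"x": 1,"y": -0.06}
    - {"x": 1,"y": -0.06}
    - {"x": 1,"y": -0.06}
    - {"x": 1,"y": -0.06}
    - {"x": 1,"y": -0.06}
    - {"x": 1,"y": -0.06}
    - {"x": 1,"y": -0.06}
    - {"x": 1,"y": -0.06}
    - {"x": 1,"y": -0.06}
    - {"x": 1,"y": -0.06}
    - {"x": 1,"y": -0.06}
    - {"x": 1,"y": -0.06}
    - {"x": 1,"y": -0.06}
    - {"x": 1,"y": -0.06,"z": 0.4}
    - {"x": 1,"y": -0.06,"z": 0.5}
    - {"x": 1,"y": -0.06,"z": 0.5}
    - {"x": 0.9,"y": -0.06,"z": 0.6}
    - {"x": 0,"z": 0}
    - {"x": 0,"z": 0}

```text
$.motion[0]: bad value
```

Run:
```python
from plant import ctrl,cams
from h import *
o=ctrl.get_obs();c=cams.get_calibration("wrist");im=cams.snapshot("wrist")
print(o["clock"],o["tool_pos"],o["orientation"],o["force"],c["position"],c["rotation"])
cv2.imwrite("pics/w1.png",im); print(proj(c,[[.449,.017,.03]]))
```

```text
0.1 [0.23752199 0.63129627 0.18822613] [ 1.79914355e+02 -8.51417048e-03 -2.06218943e+01] [-0.54102531  0.08369056  0.72205791] [0.3094368  0.603808   0.38346018] [ -16.59396267   -0.12664629 -110.59087969]
[[ 955.04464616 -363.85902911]]
```

View pics/w1.png

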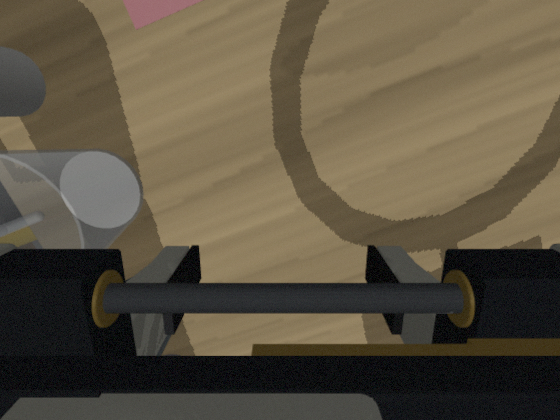

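That call was refused, so rows seem to need all six numbers. The wrist view shows a clear cup at about (100,190), which lies at +y and off my path. I'll translate first and rotate afterwards.

>>> play_rows:
  motion:
    - {"x": 0.42,"y": 0.5,"z": 0,"rx": 0,"ry": 0,"rz": 0}
    - {"x": 0.83,"y": 1,"z": 0,"rx": 0,"ry": 0,"rz": 0}
    - {"x": 0.83,"y": 1,"z": 0,"rx": 0,"ry": 0,"rz": 0}
    - {"x": 0.83,"y": 1,"z": 0,"rx": 0,"ry": 0,"rz": 0}
    - {"x": 0.83,"y": 1,"z": 0,"rx": 0,"ry": 0,"rz": 0}
    - {"x": 0.83,"y": 1,"z": 0,"rx": 0,"ry": 0,"rz": 0}
    - {"x": 0.83,"y": 1,"z": 0,"rx": 0,"ry": 0,"rz": 0}
    - {"x": 0.83,"y": 1,"z": 0,"rx": 0,"ry": 0,"rz": 0}
    - {"x": 0.83,"y": 1,"z": 0,"rx": 0,"ry": 0,"rz": 0}
    - {"x": 0.83,"y": 1,"z": 0,"rx": 0,"ry": 0,"rz": 0}
    - {"x": 0.83,"y": 1,"z": 0,"rx": 0,"ry": 0,"rz": 0}
    - {"x": 0.83,"y": 1,"z": 0,"rx": 0,"ry": 0,"rz": 0}
    - {"x": 0.83,"y": 1,"z": 0,"rx": 0,"ry": 0,"rz": 0}
    - {"x": 0.83,"y": 1,"z": 0,"rx": 0,"ry": 0,"rz": 0}
    - {"x": 0.83,"y": 1,"z": 0,"rx": 0,"ry": 0,"rz": 0}
    - {"x": 0.83,"y": 1,"z": 0,"rx": 0,"ry": 0,"rz": 0}
    - {"x": 0.83,"y": 1,"z": 0,"rx": 0,"ry": 0,"rz": 0}
    - {"x": 0.83,"y": 1,"z": 0,"rx": 0,"ry": 0,"rz": 0}
    - {"x": 0.83,"y": 1,"z": 0,"rx": 0,"ry": 0,"rz": 0}
    - {"x": 0.83,"y": 1,"z": 0,"rx": 0,"ry": 0,"rz": 0}
  fingers: 1

```text
clock: 2.65
tool_pos: [0.4444, 0.0313, 0.1891]
orientation: [-180.0, -0.0, -20.6]
force: [-0.2, 0.5, -0.4]
opening: 0.0878
gripper_force: 0.0
```

>>> play_rows:
  motion:
    - {"x": 0,"y": 0,"z": 0.2,"rx": 0,"ry": 0,"rz": 0.96}
    - {"x": 0,"y": 0,"z": 0.2,"rx": 0,"ry": 0,"rz": 0.96}
    - {"x": 0,"y": 0,"z": 0.2,"rx": 0,"ry": 0,"rz": 0.96}
    - {"x": 0,"y": 0,"z": 0.2,"rx": 0,"ry": 0,"rz": 0.96}
    - {"x": 0,"y": 0,"z": 0.2,"rx": 0,"ry": 0,"rz": 0.96}
    - {"x": 0,"y": 0,"z": 0.2,"rx": 0,"ry": 0,"rz": 0.96}
    - {"x": 0,"y": 0,"z": 0.2,"rx": 0,"ry": 0,"rz": 0.96}
    - {"x": 0,"y": 0,"z": 0.2,"rx": 0,"ry": 0,"rz": 0.96}
    - {"x": 0,"y": 0,"z": 0.2,"rx": 0,"ry": 0,"rz": 0.96}
    - {"x": 0,"y": 0,"z": 0.2,"rx": 0,"ry": 0,"rz": 0.96}
    - {"x": 0,"y": 0,"z": 0.2,"rx": 0,"ry": 0,"rz": 0.96}
    - {"x": 0,"y": 0,"z": 0.2,"rx": 0,"ry": 0,"rz": 0.96}
    - {"x": 0,"y": 0,"z": 0.2,"rx": 0,"ry": 0,"rz": 0.96}
    - {"x": 0,"y": 0,"z": 0.2,"rx": 0,"ry": 0,"rz": 0.96}
    - {"x": 0,"y": 0,"z": 0,"rx": 0,"ry": 0,"rz": 0}

```text
clock: 4.53
tool_pos: [0.444, 0.0323, 0.1188]
orientation: [180.0, -0.0, -74.4]
force: [0.7, 0.4, -0.3]
opening: 0.0875
gripper_force: 0.0
```

Run:
```python
from plant import ctrl,cams
from h import *
o=ctrl.get_obs();c=cams.get_calibration("wrist");im=cams.snapshot("wrist")
print(o["clock"],o["tool_pos"],o["orientation"],o["joint_pos"],c["position"],c["rotation"])
a=np.radians(15.6); s=np.array([np.cos(a),np.sin(a)]);l=np.array([-s[1],s[0]]);b=np.array([.449,.017])
P=np.array([np.r_[b+i*.025*s+j*.05*l,.03] for i,j in((-1,-1),(1,-1),(1,1),(-1,1))])
v=im.copy();print(proj(c,P).round())
cv2.polylines(v,[proj(c,P).astype(int)],True,(0,0,255),1);cv2.imwrite("pics/w2.png",v);cv2.imwrite("pics/w2raw.png",im)
```

```text
4.525 [0.44404891 0.03232809 0.11883855] [ 1.79968456e+02 -1.32545176e-03 -7.43675863e+01] [ 2.96753477e+01  2.10276861e+00 -3.28495789e+01 -7.76667694e-03
 -5.50785753e+01 -1.40384866e+01] [ 0.46472228 -0.04242551  0.31406174] [-1.65343665e+01 -1.22729181e-01 -1.64339449e+02]
[[311. 124.]
 [251. 124.]
 [254. 235.]
 [308. 235.]]
```

View pics/w2.png

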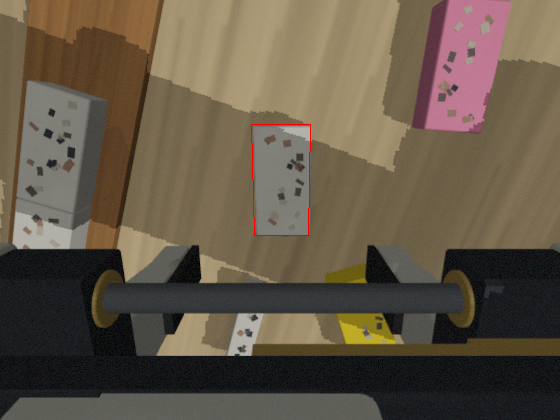

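The wrist view shows the predicted bar outline lying on the real bar (251–311, 124–235), so the estimate is good. One numeric refinement from this picture follows, plus the set bar's edge.

Run:
```python
from h import *
im=cv2.imread("pics/w2raw.png")
c=dict(vertical_fov=65.28595792066136,cx=282.76038378331936,cy=207.19282279239954,position=[0.46472228,-0.04242551,0.31406174],rotation=[-16.5343665,-.122729181,-164.339449])
q,k=rect(c,mask(im,(225,100,340,248)),.03);print("bar",q)
q,k2=rect(c,mask(im,(5,70,118,245)),.042);print("row",q)
ap=cv2.approxPolyDP(k2.reshape(-1,1,2),4,True)[:,0];print(np.c_[ap,ray(c,ap,.042)[:,:2]*1000].round(1))
# tool-frame shift to bar
y=np.radians(-74.4);tx=np.array([np.cos(y),np.sin(y)]);ty=np.array([np.sin(y),-np.cos(y)])
b=rect(c,mask(im,(225,100,340,248)),.03)[0][:2]-[444,32.3];print("shift mm",b@tx,b@ty)
```

```text
bar [447.9  16.6  49.8 100.1  16.1]
row [632.7  60.6  62.4 148.1  -2.1]
[[ 27.   81.  661.   -9.7]
 [ 12.  244.  666.2 133.4]
 [ 84.  244.  604.3 116.1]
 [107.  101.  599.5 -11.6]
 [ 60.   85.  636.1 -13.6]]
shift mm 16.17043959912276 0.4657071731488256
```

>>> play_rows:
  motion:
    - {"x": 0.3,"y": 0.02,"z": 0.5,"rx": 0,"ry": 0,"rz": -0.1}
    - {"x": 0.33,"y": 0,"z": 0.8,"rx": 0,"ry": 0,"rz": 0}
    - {"x": 0,"y": 0,"z": 0.8,"rx": 0,"ry": 0,"rz": 0}
    - {"x": 0,"y": 0,"z": 0.8,"rx": 0,"ry": 0,"rz": 0}
    - {"x": 0,"y": 0,"z": 0.8,"rx": 0,"ry": 0,"rz": 0}
    - {"x": 0,"y": 0,"z": 0.6,"rx": 0,"ry": 0,"rz": 0}
    - {"x": 0,"y": 0,"z": 0.2,"rx": 0,"ry": 0,"rz": 0}
    - {"x": 0,"y": 0,"z": 0,"rx": 0,"ry": 0,"rz": 0}

```text
clock: 5.58
tool_pos: [0.4485, 0.0173, 0.0063]
orientation: [180.0, -0.0, -74.0]
force: [0.1, 0.3, 0.2]
opening: 0.0875
gripper_force: 0.0
```

>>> play_rows:
  motion:
    - {"x": 0,"y": 0,"z": 0,"rx": 0,"ry": 0,"rz": 0}
    - {"x": 0,"y": 0,"z": 0,"rx": 0,"ry": 0,"rz": 0}
    - {"x": 0,"y": 0,"z": 0,"rx": 0,"ry": 0,"rz": 0}
    - {"x": 0,"y": 0,"z": 0,"rx": 0,"ry": 0,"rz": 0}
  fingers: 0

```text
clock: 6.08
tool_pos: [0.4488, 0.0178, 0.0067]
orientation: [-180.0, 0.0, -74.0]
force: [-0.4, -0.4, -0.1]
opening: 0.0533
gripper_force: 0.0
```

>>> play_rows:
  motion:
    - {"x": 0,"y": 0,"z": 0,"rx": 0,"ry": 0,"rz": 0}
    - {"x": 0,"y": 0,"z": 0,"rx": 0,"ry": 0,"rz": 0}
    - {"x": 0,"y": 0,"z": 0,"rx": 0,"ry": 0,"rz": 0}
    - {"x": 0,"y": 0,"z": 0,"rx": 0,"ry": 0,"rz": 0}
  fingers: -1

```text
clock: 6.58
tool_pos: [0.4487, 0.0177, 0.0065]
orientation: [180.0, -0.0, -74.0]
force: [-0.9, -0.2, -0.7]
opening: 0.0137
gripper_force: 0.0
```

The opening fell to 14 mm with no force, so the fingers missed the bar. I need to look.

Run:
```python
from plant import ctrl,cams
from h import *
o=ctrl.get_obs();print(o["clock"],o["tool_pos"],o["opening"],o["gripper_force"])
ims=[cams.snapshot(n) for n in("top","scene","wrist")]
for n,i in zip("tsw",ims): cv2.imwrite(f"pics/m_{n}.png",i)
v=np.hstack([cv2.resize(ims[0][190:300,170:310],None,fx=2.8,fy=2.8),cv2.resize(ims[1][150:260,240:380],None,fx=2.8,fy=2.8)])
w=cv2.resize(ims[2],(380,285)); b=np.zeros((285,v.shape[1],3),np.uint8); b[:,:380]=w
cv2.imwrite("pics/miss.png",np.vstack([v,b]))
```

```text
6.575 [0.44865672 0.01765968 0.00652931] 0.01365425751432843 0.0
```

View pics/miss.png

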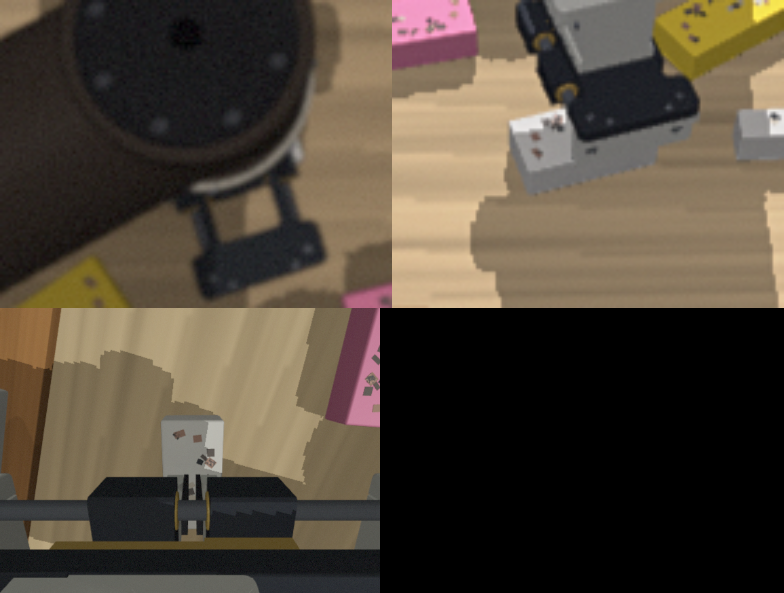

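The fingers look closed while still over or above the bar. I'll check where the expected bar corners and TCP project in these pictures.

Run:
```python
from plant import ctrl,cams
from h import *
a=np.radians(16); s=np.array([np.cos(a),np.sin(a)]);l=np.array([-s[1],s[0]]);b=np.array([.4482,.017])
P=lambda z:np.array([np.r_[b+i*.025*s+j*.05*l,z] for i,j in((-1,-1),(1,-1),(1,1),(-1,1))])
t=np.array([[.4487,.0177,z] for z in(.0065,.0255,.0725)])
out=[]
for n in("wrist","scene"):
    c=cams.get_calibration(n); v=cv2.imread(f"pics/m_{n[0]}.png")
    print(n,c["position"],proj(c,P(.03)).round(),"tcp",proj(c,t).round())
    for z,col in((.03,(0,0,255)),(.0,(255,0,0))): cv2.polylines(v,[proj(c,P(z)).astype(int)],True,col,1)
    for p in proj(c,t): cv2.circle(v,tuple(int(q) for q in p),2,(0,255,0),-1)
    out.append(v[140:300,180:400] if n[0]=="w" else v[140:245,240:385])
cv2.imwrite("pics/dbg.png",np.hstack([cv2.resize(o,(400,290),interpolation=cv2.INTER_NEAREST) for o in out]))
```

```text
wrist [ 0.46975724 -0.0569545   0.20177979] [[330. 164.]
 [235. 163.]
 [242. 326.]
 [323. 326.]] tcp [[282. 237.]
 [282. 249.]
 [281. 292.]]
scene [ 1.01135483 -0.03886544  0.71528444] [[281. 193.]
 [288. 211.]
 [335. 199.]
 [327. 182.]] tcp [[308. 203.]
 [308. 198.]
 [309. 182.]]
```

View pics/dbg.png

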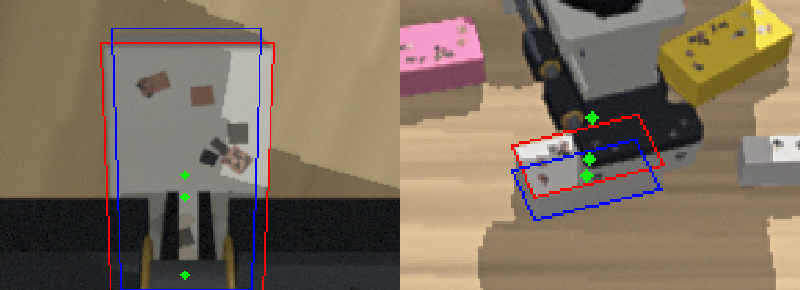

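>>> play_rows:
  motion:
    - {"x": 0,"y": 0,"z": -0.5,"rx": 0,"ry": 0,"rz": 0}
    - {"x": 0,"y": 0,"z": -1,"rx": 0,"ry": 0,"rz": 0}
    - {"x": 0,"y": 0,"z": -1,"rx": 0,"ry": 0,"rz": 0}
    - {"x": 0,"y": 0,"z": 0,"rx": 0,"ry": 0,"rz": 0}
  fingers: 1

```text
clock: 7.22
tool_pos: [0.4503, 0.0183, 0.0716]
orientation: [-179.7, 0.0, -74.0]
force: [-0.5, -0.1, 0.2]
opening: 0.0368
gripper_force: 0.0
```

Run:
```python
from plant import ctrl,cams
from h import *
o=ctrl.get_obs();print(o["clock"],o["tool_pos"],o["opening"],o["gripper_force"],o["force"])
v=cams.snapshot("scene");w=cams.snapshot("wrist");cv2.imwrite("pics/l_s.png",v);cv2.imwrite("pics/l_w.png",w)
x,y,z=o["tool_pos"];c=cams.get_calibration("scene")
pts=proj(c,[[x,y,z+d] for d in(0,.019,.038,.066)]);print(pts.round())
for p in pts: cv2.circle(v,tuple(int(q) for q in p),1,(0,255,0),-1)
cw=cams.get_calibration("wrist");tw=np.radians(o["orientation"][2]);ty=np.array([np.sin(tw),-np.cos(tw),0])*o["opening"]/2
for sg in(-1,1):
  for d in(0,.019,.038):
    p=proj(cw,[np.array([x,y,z+d])+sg*ty])[0];cv2.circle(w,tuple(int(q) for q in p),2,(0,255,0),-1)
cv2.imwrite("pics/lift.png",np.hstack([cv2.resize(v[100:240,230:390],(400,350)),cv2.resize(w[150:400,140:426],(400,350))]))
```

```text
7.225 [0.45031601 0.01834519 0.07163948] 0.03676972369015688 0.0 [-0.49744466 -0.09003819  0.2435492 ]
[[309. 183.]
 [310. 177.]
 [310. 170.]
 [311. 160.]]
```

View pics/lift.png

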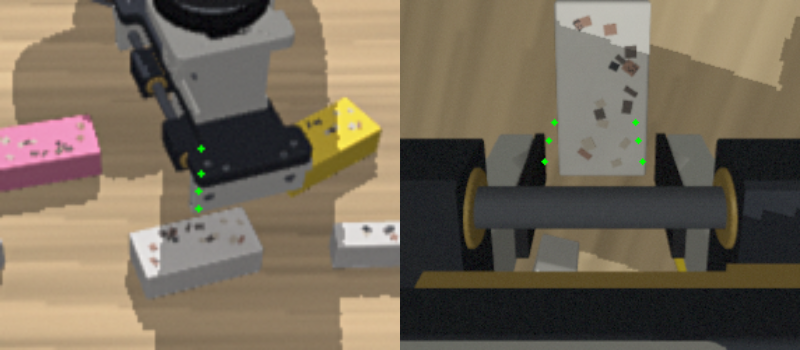

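The lifted view shows the pads ending well above the projected TCP. From the wrist picture's geometry (pads 87.5 mm apart, at px 200 and 366) the real fingertips sit about 35 mm above the reported TCP, which explains the miss. The bar hasn't moved. I'll descend again with that offset and watch the force.

>>> play_rows:
  motion:
    - {"x": 0,"y": 0,"z": 1,"rx": 0,"ry": 0,"rz": 0}
    - {"x": 0,"y": 0,"z": 0.8,"rx": 0,"ry": 0,"rz": 0}
    - {"x": 0,"y": 0,"z": 0.6,"rx": 0,"ry": 0,"rz": 0}
    - {"x": 0,"y": 0,"z": 0.4,"rx": 0,"ry": 0,"rz": 0}
    - {"x": 0,"y": 0,"z": 0.4,"rx": 0,"ry": 0,"rz": 0}
    - {"x": 0,"y": 0,"z": 0.1,"rx": 0,"ry": 0,"rz": 0}
    - {"x": 0,"y": 0,"z": 0,"rx": 0,"ry": 0,"rz": 0}
  fingers: 1

```text
clock: 8.2
tool_pos: [0.4488, 0.0177, -0.0134]
orientation: [180.0, -0.0, -74.0]
force: [0.1, 0.1, 1.0]
opening: 0.0876
gripper_force: 0.0
```

>>> play_rows:
  motion:
    - {"x": 0,"y": 0,"z": 0.2,"rx": 0,"ry": 0,"rz": 0}
    - {"x": 0,"y": 0,"z": 0.16,"rx": 0,"ry": 0,"rz": 0}
    - {"x": 0,"y": 0,"z": 0,"rx": 0,"ry": 0,"rz": 0}

```text
clock: 8.57
tool_pos: [0.4484, 0.0176, -0.0227]
orientation: [180.0, -0.0, -74.0]
force: [0.5, 0.2, 0.3]
opening: 0.0874
gripper_force: 0.0
```

>>> play_rows:
  motion:
    - {"x": 0,"y": 0,"z": 0.12,"rx": 0,"ry": 0,"rz": 0}
    - {"x": 0,"y": 0,"z": 0,"rx": 0,"ry": 0,"rz": 0}
    - {"x": 0,"y": 0,"z": 0,"rx": 0,"ry": 0,"rz": 0}
    - {"x": 0,"y": 0,"z": 0,"rx": 0,"ry": 0,"rz": 0}
    - {"x": 0,"y": 0,"z": 0,"rx": 0,"ry": 0,"rz": 0}
    - {"x": 0,"y": 0,"z": 0,"rx": 0,"ry": 0,"rz": 0}
  fingers: -1

```text
clock: 9.32
tool_pos: [0.4487, 0.0177, -0.0253]
orientation: [-180.0, 0.0, -74.0]
force: [0.0, 0.3, 0.9]
opening: 0.0502
gripper_force: 30.0
```

The bar is gripped: opening 50.2 mm, force 30 N. I'll lift, turn to the row's yaw, and measure the row's edges meanwhile.

>>> play_rows:
  motion:
    - {"x": 0,"y": 0,"z": -0.3,"rx": 0,"ry": 0,"rz": 0}
    - {"x": 0,"y": 0,"z": -0.7,"rx": 0,"ry": 0,"rz": 0}
    - {"x": 0,"y": 0,"z": -0.7,"rx": 0,"ry": 0,"rz": 0.9}
    - {"x": 0,"y": 0,"z": -0.7,"rx": 0,"ry": 0,"rz": 0.9}
    - {"x": 0,"y": 0,"z": -0.6,"rx": 0,"ry": 0,"rz": 0.9}
    - {"x": 0,"y": 0,"z": 0,"rx": 0,"ry": 0,"rz": 0.9}
    - {"x": 0,"y": 0,"z": 0,"rx": 0,"ry": 0,"rz": 0.9}
    - {"x": 0,"y": 0,"z": 0,"rx": 0,"ry": 0,"rz": 0}

```text
clock: 10.32
tool_pos: [0.4483, 0.0176, 0.0497]
orientation: [180.0, 0.0, -92.0]
force: [0.0, -0.1, -5.0]
opening: 0.0497
gripper_force: 30.0
```

Run:
```python
from plant import ctrl,cams
from h import *
def edge(w,sel,ax):
    p=w[sel]; l=cv2.fitLine(p.astype(np.float32),cv2.DIST_HUBER,0,.5,.01).ravel(); return l
for n,roi in(("top",(150,110,300,180)),("scene",(285,250,420,305))):
    im=cv2.imread(f"pics/{n}0.png");c=cams.get_calibration(n);_,k=rect(c,mask(im,roi),.042)
    w=ray(c,k,.042)[:,:2]*1000; mn,mx=w.min(0),w.max(0)
    body=(w[:,1]>10)&(w[:,1]<80)   # along the last bar
    far=body&((w[:,0]>mx[0]-8) if n=="top" else (w[:,0]<mn[0]+9))
    l=edge(w,far,0); ang=np.degrees(np.arctan2(l[0],l[1]));ang=(ang+90)%180-90
    print(n,"side edge x at y=-10:",round(l[2]+(-10-l[3])*l[0]/l[1],1),"at y=40:",round(l[2]+(40-l[3])*l[0]/l[1],1),"axis tilt from y",round(ang,2))
    e=(w[:,1]<mn[1]+5)&(abs(w[:,0]-640)<15);print("  free end y",np.round(np.median(w[e,1]),1), "max y",mx[1].round(1))
o=ctrl.get_obs();print(o["clock"],o["tool_pos"],o["orientation"],o["opening"])
c=cams.get_calibration("wrist");w=cams.snapshot("wrist");cv2.imwrite("pics/g_w.png",w)
m=mask(w,(200,80,370,240));_,k=rect(c,m,.1);
z=o["tool_pos"][2]+.0253+.03;print("carried bar outline",rect(c,m,z)[0],k.min(0),k.max(0))
```

```text
top side edge x at y=-10: 663.3 at y=40: 664.5 axis tilt from y 1.35
  free end y -9.6 max y 190.5
scene side edge x at y=-10: 613.5 at y=40: 616.5 axis tilt from y 3.41
  free end y -10.7 max y 189.0
10.325 [0.44825324 0.01756267 0.04966713] [ 1.79978485e+02  1.89907424e-03 -9.19615128e+01] 0.04971070748974423
carried bar outline [446.6 -20.   33.2  49.2  88. ] [227 167] [339 239]
```

The row's free end is centred at about (638.4,-10.1) mm with a 2.1° tilt; the top and scene views agree within about 1 mm. I'm moving to about 12 mm short of contact and down to just above the board.

>>> play_rows:
  motion:
    - {"x": 0.41,"y": -0.95,"z": 0,"rx": 0,"ry": 0,"rz": 0.04}
    - {"x": 0.41,"y": -0.96,"z": 0,"rx": 0,"ry": 0,"rz": 0}
    - {"x": 0.41,"y": -0.96,"z": 0,"rx": 0,"ry": 0,"rz": 0}
    - {"x": 0.41,"y": -0.96,"z": 0,"rx": 0,"ry": 0,"rz": 0}
    - {"x": 0.41,"y": -0.96,"z": 0,"rx": 0,"ry": 0,"rz": 0}
    - {"x": 0.41,"y": -0.96,"z": 0,"rx": 0,"ry": 0,"rz": 0}
    - {"x": 0.41,"y": -0.95,"z": 0,"rx": 0,"ry": 0,"rz": 0}
    - {"x": 0.42,"y": -0.95,"z": 0,"rx": 0,"ry": 0,"rz": 0}
    - {"x": 0,"y": 0,"z": 0.3,"rx": 0,"ry": 0,"rz": 0}
    - {"x": 0,"y": 0,"z": 0.7,"rx": 0,"ry": 0,"rz": 0}
    - {"x": 0,"y": 0,"z": 0.7,"rx": 0,"ry": 0,"rz": 0}
    - {"x": 0,"y": 0,"z": 0.4,"rx": 0,"ry": 0,"rz": 0}
    - {"x": 0,"y": 0,"z": 0,"rx": 0,"ry": 0,"rz": 0}

```text
clock: 12.0
tool_pos: [0.6358, -0.0715, -0.0042]
orientation: [179.9, -0.0, -92.1]
force: [0.2, -0.1, -3.5]
opening: 0.0497
gripper_force: 30.0
```

Run:
```python
from plant import ctrl,cams
from h import *
o=ctrl.get_obs();print(o["clock"],o["tool_pos"],o["orientation"],o["force"])
for n in("top","scene"): cv2.imwrite(f"pics/p_{n}.png",cams.snapshot(n))
c=cams.get_calibration("scene");im=cv2.imread("pics/p_scene.png")
v=cv2.imread("pics/p_top.png")
cv2.imwrite("pics/place.png",np.hstack([cv2.resize(v[90:210,140:380],(400,200)),cv2.resize(im[200:320,180:420],(400,200))]))
```

```text
12.0 [ 0.63575083 -0.07150518 -0.00417005] [ 1.79873365e+02 -2.58619594e-02 -9.21130489e+01] [ 0.16641322 -0.13543888 -3.50988123]
```

View pics/place.png

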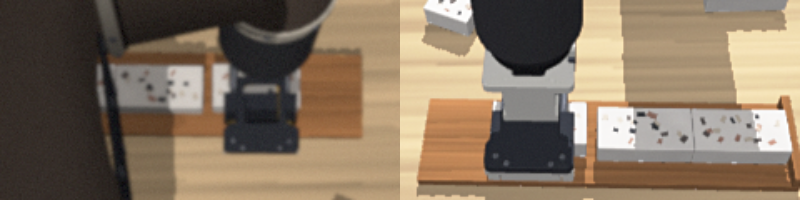

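The picture shows the bar in the gripper over bare board, in line with the row and about 12 mm from its free end. I'll lower it gently.

>>> play_rows:
  motion:
    - {"x": 0,"y": -0.02,"z": 0.2,"rx": 0,"ry": 0,"rz": 0}
    - {"x": 0,"y": 0,"z": 0.1,"rx": 0,"ry": 0,"rz": 0}
    - {"x": 0,"y": 0,"z": 0,"rx": 0,"ry": 0,"rz": 0}

```text
clock: 12.48
tool_pos: [0.6371, -0.0716, -0.0106]
orientation: [180.0, -0.0, -92.1]
force: [-0.5, -0.5, -4.0]
opening: 0.0495
gripper_force: 30.0
```

>>> play_rows:
  motion:
    - {"x": 0,"y": 0,"z": 0.04,"rx": 0,"ry": 0,"rz": 0}
    - {"x": 0,"y": 0,"z": 0,"rx": 0,"ry": 0,"rz": 0}

```text
clock: 12.72
tool_pos: [0.6373, -0.0716, -0.0114]
orientation: [-180.0, -0.0, -92.1]
force: [0.3, -0.3, -3.8]
opening: 0.0501
gripper_force: 30.0
```

>>> play_rows:
  motion:
    - {"x": 0,"y": 0,"z": 0.05,"rx": 0,"ry": 0,"rz": 0}
    - {"x": 0,"y": 0,"z": 0,"rx": 0,"ry": 0,"rz": 0}

```text
clock: 12.98
tool_pos: [0.6372, -0.0716, -0.0128]
orientation: [180.0, 0.0, -92.1]
force: [0.4, -0.6, -4.5]
opening: 0.0499
gripper_force: 30.0
```

>>> play_rows:
  motion:
    - {"x": 0,"y": 0,"z": 0.03,"rx": 0,"ry": 0,"rz": 0}
    - {"x": 0,"y": 0,"z": 0,"rx": 0,"ry": 0,"rz": 0}

```text
clock: 13.22
tool_pos: [0.6373, -0.0716, -0.0133]
orientation: [-180.0, -0.0, -92.1]
force: [0.1, 0.3, -1.5]
opening: 0.0497
gripper_force: 30.0
```

The bar is touching the board. Now I'll slide it toward the row (tool -x), slowly near contact.

>>> play_rows:
  motion:
    - {"x": -0.16,"y": 0,"z": 0,"rx": 0,"ry": 0,"rz": 0}
    - {"x": -0.16,"y": 0,"z": 0,"rx": 0,"ry": 0,"rz": 0}
    - {"x": 0,"y": 0,"z": 0,"rx": 0,"ry": 0,"rz": 0}

```text
clock: 13.6
tool_pos: [0.6378, -0.063, -0.0133]
orientation: [-180.0, 0.0, -92.1]
force: [-0.7, 1.7, -2.1]
opening: 0.0498
gripper_force: 30.0
```

>>> play_rows:
  motion:
    - {"x": -0.04,"y": 0,"z": 0,"rx": 0,"ry": 0,"rz": 0}
    - {"x": -0.04,"y": 0,"z": 0,"rx": 0,"ry": 0,"rz": 0}
    - {"x": 0,"y": 0,"z": 0,"rx": 0,"ry": 0,"rz": 0}

```text
clock: 13.98
tool_pos: [0.6378, -0.0616, -0.0133]
orientation: [-180.0, -0.0, -92.1]
force: [-0.2, -1.9, -0.4]
opening: 0.0496
gripper_force: 30.0
```

>>> play_rows:
  motion:
    - {"x": -0.04,"y": 0,"z": 0,"rx": 0,"ry": 0,"rz": 0}
    - {"x": 0,"y": 0,"z": 0,"rx": 0,"ry": 0,"rz": 0}

```text
clock: 14.22
tool_pos: [0.6378, -0.0607, -0.0133]
orientation: [-180.0, -0.0, -92.1]
force: [0.3, -1.1, 0.1]
opening: 0.0498
gripper_force: 30.0
```

>>> play_rows:
  motion:
    - {"x": -0.04,"y": 0,"z": 0,"rx": 0,"ry": 0,"rz": 0}
    - {"x": 0,"y": 0,"z": 0,"rx": 0,"ry": 0,"rz": 0}

```text
clock: 14.48
tool_pos: [0.6377, -0.0603, -0.0133]
orientation: [180.0, -0.0, -92.2]
force: [0.9, -5.4, -0.3]
opening: 0.0498
gripper_force: 30.0
```

>>> play_rows:
  motion:
    - {"x": -0.04,"y": 0,"z": 0,"rx": 0,"ry": 0,"rz": 0}
    - {"x": 0,"y": 0,"z": 0,"rx": 0,"ry": 0,"rz": 0}

```text
clock: 14.72
tool_pos: [0.6376, -0.0603, -0.0133]
orientation: [180.0, -0.1, -92.2]
force: [0.4, -10.3, -0.6]
opening: 0.0499
gripper_force: 30.0
```

Contact: y has stopped at -60.3 mm and the push force is rising to 10 N. Release and lift clear.

>>> play_rows:
  motion:
    - {"x": 0,"y": 0,"z": 0,"rx": 0,"ry": 0,"rz": 0}
    - {"x": 0,"y": 0,"z": 0,"rx": 0,"ry": 0,"rz": 0}
    - {"x": 0,"y": 0,"z": 0,"rx": 0,"ry": 0,"rz": 0}
    - {"x": 0,"y": 0,"z": 0,"rx": 0,"ry": 0,"rz": 0}
  fingers: 1

```text
clock: 15.22
tool_pos: [0.6378, -0.0583, -0.0134]
orientation: [-180.0, 0.0, -92.1]
force: [-0.2, -0.1, -0.4]
opening: 0.0836
gripper_force: 0.0
```

>>> play_rows:
  motion:
    - {"x": 0,"y": 0,"z": -0.3,"rx": 0,"ry": 0,"rz": 0}
    - {"x": 0,"y": 0,"z": -0.8,"rx": 0,"ry": 0,"rz": 0}
    - {"x": 0,"y": 0,"z": -1,"rx": 0,"ry": 0,"rz": 0}
    - {"x": 0.5,"y": 0,"z": -1,"rx": 0,"ry": 0,"rz": 0}
    - {"x": 1,"y": 0,"z": -0.5,"rx": 0,"ry": 0,"rz": 0}
    - {"x": 1,"y": 0,"z": 0,"rx": 0,"ry": 0,"rz": 0}
    - {"x": 1,"y": 0,"z": 0,"rx": 0,"ry": 0,"rz": 0}
    - {"x": 1,"y": 0,"z": 0,"rx": 0,"ry": 0,"rz": 0}
    - {"x": 1,"y": 0,"z": 0,"rx": 0,"ry": 0,"rz": 0}
    - {"x": 1,"y": 0,"z": 0,"rx": 0,"ry": 0,"rz": 0}
    - {"x": 1,"y": 0,"z": 0,"rx": 0,"ry": 0,"rz": 0}
    - {"x": 0.5,"y": 0,"z": 0,"rx": 0,"ry": 0,"rz": 0}
    - {"x": 0,"y": 0,"z": 0,"rx": 0,"ry": 0,"rz": 0}

```text
clock: 16.85
tool_pos: [0.6302, -0.259, 0.0767]
orientation: [-180.0, 0.0, -92.2]
force: [-0.3, 0.7, -1.1]
opening: 0.0881
gripper_force: 0.0
```

Run:
```python
from plant import ctrl,cams
from h import *
o=ctrl.get_obs();print(o["clock"],o["tool_pos"],o["force"],o["opening"])
vs=[]
for n,roi in(("top",(150,110,345,180)),("scene",(190,250,420,305))):
    im=cams.snapshot(n);cv2.imwrite(f"pics/f_{n}.png",im);c=cams.get_calibration(n);q,k=rect(c,mask(im,roi),.042);print(n,q)
    w=ray(c,k,.042)[:,:2]*1000
    for lo,hi in((-95,-20),(5,80),(100,175)):
        b=(w[:,1]>lo)&(w[:,1]<hi);p=w[b];m=np.median(p[:,0]);p=p[p[:,0]>m] if n=="top" else p[p[:,0]<np.mean([p[:,0].min(),p[:,0].max()])]
        if n=="top":p=w[b];p=p[p[:,0]>np.mean([p[:,0].min(),p[:,0].max()])]
        s,i=np.polyfit(p[:,1],p[:,0],1);print("  edge",lo,hi,"x@-10",round(s*-10+i,1),"x@mid",round(s*(lo+hi)/2+i,1),"deg",round(np.degrees(s),2))
    vs.append(cv2.resize(im[100:190,145:365] if n=="top" else im[245:325,185:425],(800,295)))
cv2.imwrite("pics/final.png",np.vstack(vs))
```

```text
16.85 [ 0.6301862  -0.25895818  0.07669201] [-0.28089446  0.69905688 -1.07183304] 0.08809857605193304
top [631.5 -90.6 136.1 158.6  -1.5]
  edge -95 -20 x@-10 649.0 x@mid 686.9 deg -45.71
  return _methods._mean(a, axis=axis, dtype=dtype,
  ret = ret.dtype.type(ret / rcount)
Traceback (most recent call last):
ValueError: zero-size array to reduction operation minimum which has no identity
```

>>> play_rows:
  motion:
    - {"x": 0.5,"y": 0.5,"z": -1,"rx": 0,"ry": 0,"rz": 0}
    - {"x": 0.8,"y": 0.9,"z": -1,"rx": 0,"ry": 0,"rz": 0}
    - {"x": 0.8,"y": 0.9,"z": -1,"rx": 0,"ry": 0,"rz": 0}
    - {"x": 0.8,"y": 0.9,"z": 0,"rx": 0,"ry": 0,"rz": 0}
    - {"x": 0.8,"y": 0.9,"z": 0,"rx": 0,"ry": 0,"rz": 0}
    - {"x": 0.8,"y": 0.9,"z": 0,"rx": 0,"ry": 0,"rz": 0}
    - {"x": 0.8,"y": 0.9,"z": 0,"rx": 0,"ry": 0,"rz": 0}
    - {"x": 0.5,"y": 0.5,"z": 0,"rx": 0,"ry": 0,"rz": 0}
    - {"x": 0,"y": 0,"z": 0,"rx": 0,"ry": 0,"rz": 0}

```text
clock: 18.02
tool_pos: [0.4647, -0.3976, 0.1518]
orientation: [-180.0, -0.0, -92.2]
force: [-0.2, -0.0, -0.2]
opening: 0.0881
gripper_force: 0.0
```

```bash
cat > chk.py <<'E'
from plant import ctrl,cams
from h import *
o=ctrl.get_obs();print(o["clock"],o["tool_pos"],o["joint_pos"].round())
vs=[]
for n,roi in(("top",(150,110,322,180)),("scene",(200,250,420,305))):
    im=cams.snapshot(n);cv2.imwrite(f"pics/f_{n}.png",im);c=cams.get_calibration(n);q,k=rect(c,mask(im,roi),.042);print(n,q)
    w=ray(c,k,.042)[:,:2]*1000
    for lo,hi in((-95,-20),(5,80),(100,175)):
        p=w[(w[:,1]>lo)&(w[:,1]<hi)]
        if len(p)<20: continue
        mid=(p[:,0].min()+p[:,0].max())/2; p=p[p[:,0]>mid] if n=="top" else p[p[:,0]<mid]
        s,i=np.polyfit(p[:,1],p[:,0],1);print("  edge",lo,hi,"x@-10",round(s*-10+i,1),"x@mid",round(s*(lo+hi)/2+i,1),"deg",round(np.degrees(s),2))
    vs.append(cv2.resize(im[100:190,145:365] if n=="top" else im[245:325,185:425],(800,295)))
cv2.imwrite("pics/final.png",np.vstack(vs))
E
python3 chk.py
```

```text
18.025 [ 0.46474789 -0.39755365  0.15180098] [-22.  16. -11.  -0. -63.  20.]
top [638.   40.5  57.  300.1  -1.4]
  edge -95 -20 x@-10 663.3 x@mid 662.2 deg 1.35
  edge 5 80 x@-10 662.9 x@mid 664.7 deg 1.97
  edge 100 175 x@-10 665.3 x@mid 668.8 deg 1.35
scene [647.7  38.9  63.5 299.1  -1.7]
  edge -95 -20 x@-10 617.5 x@mid 614.7 deg 3.44
  edge 5 80 x@-10 615.8 x@mid 617.5 deg 1.91
  edge 100 175 x@-10 612.6 x@mid 620.9 deg 3.2
```

View pics/final.png

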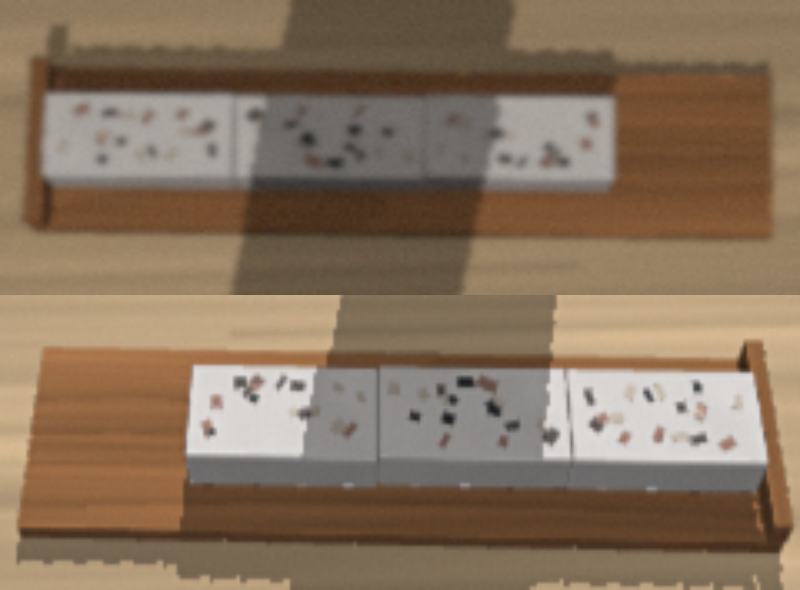

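The final picture shows the bar flush with the row in both views. The joint is as tight as the existing one, and total length went from 200 to 300 mm. Sideways offset is about 1 mm, and the gripper is clear. I'm handing in.

```bash
python3 -c "
from plant import workorder
print(workorder.close_job())"
```

```text
the job is handed in; nothing more can be done
None
```

The bar is laid in line with the row, pushed up against the last bar and released. It sits about 1 mm off sideways, the other two castings were not touched, and the job was handed in at about 18 s.

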